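# Wind a belt tensioner to its stop and hold it

## Robot

A 7-joint arm with a two-finger parallel gripper is mounted at the origin on the work surface. World frame = base frame: x ahead of the robot, y to its left, z up, the work surface at z = 0. Lengths are in m, angles in rad, forces in N, time in s.
With the tool pointing down it reaches from about 0.425 to 0.95 m from the base axis. Payload 4.7 kg.
Tool frame: the origin (TCP) lies on the centre line of the jaws, within the pads' length; the fingertips stand robot.nose_length ahead of it and the grasp point (between the pads) lies 8 mm behind it (robot.nose_length is the distance from the TCP to the fingertips, in m); z points along the fingers, x is the direction in which the jaws open and shut, and the axes are right-handed (so a half turn about z gives the same grasp; the last joint's range is limited). The gripper opens to 85 mm and grips with 20 to 120 N. Pads are 22 mm wide; open, the fingers measure 114 mm over their backs; the gripper's body (76 mm by 85 mm) begins 54 mm behind the grasp point. The pads swing forward as they close: fully open they stand 13 mm farther back than shut.
Start: joints at [-1.261, 0.469, -0.049, 1.532, 0.024, 1.141, -0.082], TCP at [0.224, 0.637, 0.242] pointing down, gripper open.
Joint ranges: [-2.59, 2.59], [-0.33, 1.99], [-1.39, 1.29], [0.1, 2.45], [-1.04, 4.18], [0.21, 1.99], [-2.66, 2.66]. Speed limits (rad/s): [2.57, 2.57, 3.14, 3.14, 3.14, 3.14, 3.14].

## Interface

Orientations are given as [roll, pitch, yaw] about the fixed x, y, z axes, in that order (R = Rz(yaw) Ry(pitch) Rx(roll)).
In Python, from plant import robot gives the robot as it stands. Calls block until the motion is done:
- robot.goto(position, orientation): joint-space move of the TCP to a pose.
- robot.move_straight(position, vel=0.15, attitude=None, contact_N=None): straight line of the TCP; attitude=None keeps the orientation; vel is the mean speed in m/s. With contact_N (N) it stops when the force on the tool has changed by that much, and returns True; else False.
- robot.move_joints(angles): joint-space move.
- robot.grip(opening, strength=None): opening from 0.0 (shut) to 1.0 (fully open); strength is the grip in N (None keeps the last); returns when the fingers have stopped.
- robot.sleep(seconds).
- robot.inverse_kinematics(position, orientation): joint angles nearest the present ones, or None.
- robot.sense(): the state.
- robot.grab_frame(name): name is "scene" or "top"; returns a dict with "image" (420x560x3 uint8, red, green, blue), "range_z" (420x560 float32, m along the optical axis (not along the pixel's ray), 0 where there is no reading), "fx", "fy", "cx", "cy" (pixels), "R" (3x3) and "t" (3): a world point X has camera coordinates R X + t. Camera axes: x right, y down, z forward; pixel columns grow to the right and rows downward; lengths in m; the calibration is good to about 2 mm. A picture is of the moment at which its call begins.
A pose or a line that the arm cannot do raises robot.IKError and nothing moves.
- robot.close_job(): hands the job in, once; it reports no verdict.
The state is a dict: "t": time; "joint_pos": joint angles; "joint_velocities": joint speeds; "effort": joint torques, N m; "tcp_pos": TCP position; "tcp_rot": TCP orientation; "wrist_force": force on the tool from outside, world axes, zero at the start; "torque": the same for the moment, N m; "opening": opening from 0.0 (shut) to 1.0 (fully open).
Only numpy, scipy, OpenCV 4.12 (cv2) and the standard library are available. Lean on these libraries where they do the work, as an engineer would, in place of code of your own. Each camera call takes 0.05 s, during which the arm holds its last target.

## Task

Someone left the steel travel gauge in the gap of the belt tensioner on the bench plate: take it out and leave it lying flat in the grey parts tray. Then swing the tensioner's sprung pulley arm all the way round against its spring to the stop post, where the gauge was, and keep holding it there with the gripper fingers: finish while still holding, without letting go. Leave the jug, spanner, spare pulley and socket where they are.

Things in the scene. Friction and masses are not known exactly. Their poses are not given: they have to be found in the camera images.
- tensioner (a joint): Swing of the sprung tensioner arm about its upright pivot, rad: 0 = at rest (where the spring puts it), 1.05 = against the stop post. Positive is counter-clockwise seen from above. The spring always pushes back towards 0: it takes about 5 N at the boss to start the swing and about 11 N to hold it at the stop; let go, the arm swings back.
- boss (a point): Middle (half-way up) of the round steel boss on the arm's free end, the place to pinch or push: upright, 22 mm across, 32 mm tall (16 mm above and below this point). It rises from the middle of a black pulley 70 mm across and 30 mm high (fixed to the arm, does not spin), whose top is 16 mm below this point. Moves with the arm on a circle of 100 mm about the pivot.
- pivot (a point): Point on the upright pivot axis of the tensioner, at the height of the boss's middle (66 mm above the bench). The round aluminium pivot body around it is 76 mm across, its top 5 mm below this point. It stands on the dark steel bench plate (240 x 270 mm, 15 mm thick), which is bolted to the bench; its axes are the plate's.
- stop_post (a point): Top of the fixed upright steel stop post, 16 mm across and 35 mm tall above the bench plate, 56 mm from the pivot; the side of the arm comes to rest on it.
- gauge_mid (a point): Middle of the loose travel gauge: a flat bright steel bar 80 mm long (its x), 28 mm wide (its y), 20 mm thick (its z), 0.14 to 0.28 kg, with two dark round marks on top. At the start it lies flat on the bench plate in the way of the pulley.
- tray_in (a point): Centre of the inner floor of the open grey parts tray, fixed to the bench: outside 150 mm (its x) by 190 mm (its y), 28 mm high, walls 4 mm, floor 4 mm above the bench.
- jug_center (a point): Middle of a loose white plastic jug with a black cap, 70 mm across and 150 mm tall, standing on the bench to the left; to be left alone.
- spanner: Loose open-ended spanner, all steel, about 190 mm long, lying on the bench beyond the work; to be left alone.
- spare: Loose spare black pulley (ring 72 mm across, 25 mm high) lying on the bench beyond the work; origin in the middle of its underside; to be left alone.
- socket_center (a point): Middle of a loose steel socket standing on the bench, 28 mm across and 35 mm tall; to be left alone.
Mind the look-alikes: they are no part of the job. There is more than one size of the part that bears gauge_mid; the job needs the middle-sized.

How it is judged:
By the outcome, as a careful person would: the job done as asked, in the order asked, and still so for the second after the job is handed in, while the arm keeps its last pose, push and grip.
It also fails if it takes over 64 s, if anything falls off the work surface, if the arm or the gripper's body presses on something with over 40 N, if the wrist force passes 120 N, or if a joint passes its speed limit or range.

## Working session

There is one attempt and no reset: what is moved stays moved. The work goes in short steps, each a Python script; the robot and the scene stay as the last script left them, time stands still between calls to the robot, and variables do not carry over. Pictures are saved under pics/ and viewed, and the job is handed in when it is done.

```bash
mkdir -p pics; ls; python3 - <<'E'
from plant import robot
import cv2,numpy as np
s=robot.sense();print(s['t'],s['tcp_pos'],s['tcp_rot'],s['opening'],robot.nose_length)
for n in("scene","top"):
    f=robot.grab_frame(n);cv2.imwrite(f"pics/{n}0.png",cv2.cvtColor(f["image"],cv2.COLOR_RGB2BGR))
    print(n,f["fx"],f["cx"],f["cy"],-np.array(f["R"]).T@f["t"])
    np.savez(f"pics/{n}0.npz",**f)
E
```

```text
pics
0.0 [0.2241179  0.63610198 0.24124137] [3.14155310e+00 2.00104368e-03 1.23204623e+00] 1.0002331759109206 0.011
scene 394.67186528082306 279.6174702803215 206.18806268877853 [ 1.14735491 -0.43636311  0.98095235]
top 467.3369047366646 280.38966478998 206.66182269678458 [0.45381417 0.00922651 1.25659892]
```

View pics/scene0.png

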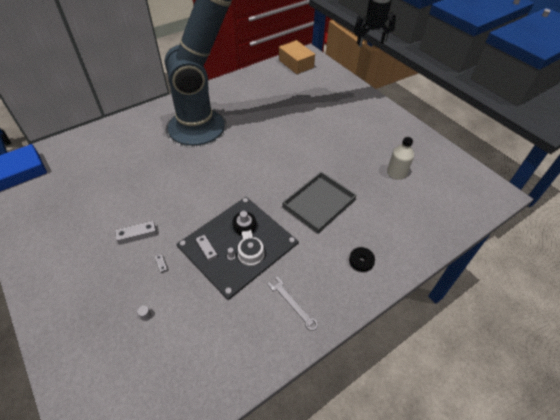

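View pics/top0.png

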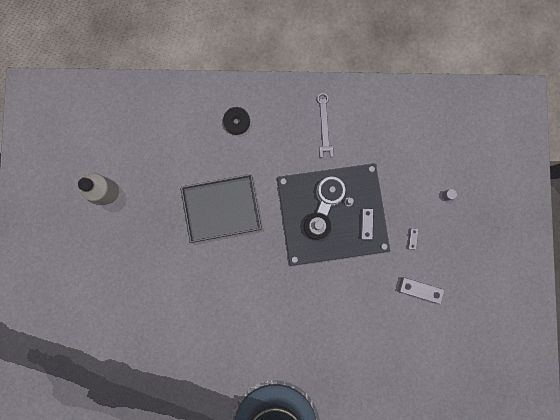

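The gauge candidates in the top view are a bar on the plate at (367,224), a small bar at (412,239) and a large bar at (421,290). The one on the plate looks middle-sized. I'll check that in a crop and measure it.

```bash
cat > h.py <<'E'
import numpy as np,cv2
def load(n): return dict(np.load(f"pics/{n}.npz"))
def px2w(f,u,v,z=None):
    """world point on plane z; or from depth"""
    d=np.array([(u-f['cx'])/f['fx'],(v-f['cy'])/f['fy'],1.]);R=f['R'];c=-R.T@f['t'];r=R.T@d
    if z is None: return c+r*float(f['range_z'][int(round(v)),int(round(u))])
    return c+r*(z-c[2])/r[2]
def cloud(f):
    v,u=np.mgrid[:420,:560];z=f['range_z']
    P=np.stack([(u-f['cx'])/f['fx']*z,(v-f['cy'])/f['fy']*z,z],-1)
    return (P-f['t'])@f['R']
def save(n,img,crop=None,k=1):
    if crop: a,b,c,d=crop; img=img[b:d,a:c]
    img=cv2.resize(img,None,fx=k,fy=k,interpolation=cv2.INTER_CUBIC)
    cv2.imwrite(f"pics/{n}.png",cv2.cvtColor(img,cv2.COLOR_RGB2BGR))
E
python3 - <<'E'
from h import *
f=load("top0");C=cloud(f);save("crop0",f['image'],(270,155,460,310),4)
g=cv2.cvtColor(f['image'],cv2.COLOR_RGB2GRAY)
for name,(a,b,c,d),zt in [("mid",(352,200,382,246),.035),("small",(400,225,424,253),None),("large",(393,272,450,308),None)]:
    m=np.zeros_like(g);m[b:d,a:c]=(g[b:d,a:c]>135)
    n,l,st,ce=cv2.connectedComponentsWithStats(m);i=1+st[1:,4].argmax()
    m=(l==i).astype(np.uint8);m=cv2.morphologyEx(m,cv2.MORPH_CLOSE,np.ones((5,5)))
    z=np.median(C[...,2][m>0]);
    r=cv2.minAreaRect(cv2.findContours(m,0,2)[0][0]);B=cv2.boxPoints(r)
    W=np.array([px2w(f,u,v,z) for u,v in B]);print(name,r,"z",z,"c",W.mean(0).round(4),"sides",np.linalg.norm(W[1]-W[0]),np.linalg.norm(W[2]-W[1]), "dirs",np.degrees(np.arctan2(*(W[1]-W[0])[1::-1])),np.degrees(np.arctan2(*(W[2]-W[1])[1::-1])))
for nm,u,v in [("boss",318,226),("pivot",332,189),("post",349,201),("tray",221,209),("plate",300,225),("jug",87,185),("socket",450,194),("bench",460,250)]:
    print(nm,px2w(f,u,v).round(4))
for nm,P in [("platecorner",[(277,179),(374,164),(389,251),(290,266)])]:
    print([px2w(f,u,v,.015).round(3) for u,v in P])
print([px2w(f,u,v,.028).round(3) for u,v in [(181,187),(252,176),(262,231),(191,243)]])
E
```

```text
mid ((367.0, 223.5), (29.0, 10.0), 90.0) z 0.03601137212395379 c [ 0.5241 -0.2378  0.036 ] sides 0.02638746562213597 0.07615229258731347 dirs -89.39893543085465 179.48883652557433
small ((413.3153991699219, 238.47694396972656), (6.6978759765625, 20.465730667114258), 7.125016689300537) z 0.014432834484925305 c [ 0.4865 -0.3657  0.0144] sides 0.054643386017578954 0.01791873151639324 dirs -8.084747095917175 -96.55229195993711
large ((421.9116516113281, 290.2914123535156), (42.167076110839844, 14.123358726501465), 16.8583984375) z 0.02901705135108763 c [ 0.3514 -0.3815  0.029 ] sides 0.03674793542944169 0.10976878176487406 dirs -17.83152648766918 -106.28350912019418
boss [ 0.5139 -0.1049  0.0801]
pivot [ 0.6104 -0.1423  0.0646]
post [ 0.5811 -0.1881  0.0519]
tray [0.5608 0.1485 0.0052]
plate [ 0.5195 -0.0633  0.0132]
jug [0.6026 0.4518 0.1473]
socket [ 0.6045 -0.4593  0.0345]
bench [ 0.4571 -0.4971 -0.0027]
[array([ 0.642, -0.001,  0.015]), array([ 0.686, -0.262,  0.015]), array([ 0.453, -0.3  ,  0.015]), array([ 0.411, -0.037,  0.015])]
[array([0.616, 0.253, 0.028]), array([0.648, 0.066, 0.028]), array([0.502, 0.037, 0.028]), array([0.469, 0.222, 0.028])]
```

View pics/crop0.png

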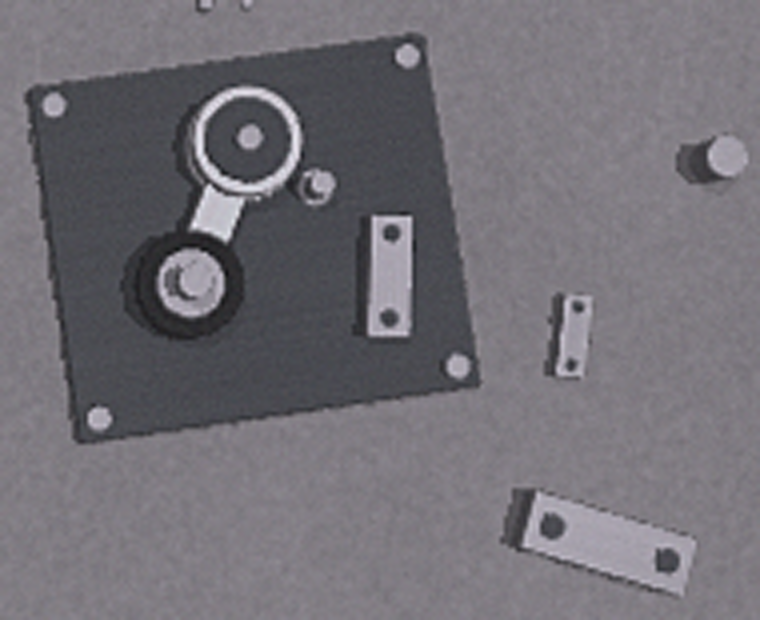

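The crop confirms it. The plate bar is about 76x27 mm with its top at 36 mm, which fits 80x28x20 on the 15 mm plate. The other two measure 55x18 (small) and 110x37 (large). Next I'll refine boss, pivot and post, then take the gauge.

```bash
python3 - <<'E'
from h import *
for n in("top0","scene0"):
    f=load(n);C=cloud(f)
    def near(x,y,r,z0,z1):
        m=(np.hypot(C[...,0]-x,C[...,1]-y)<r)&(C[...,2]>z0)&(C[...,2]<z1);P=C[m];return len(P),P.mean(0).round(4),((P.max(0)+P.min(0))/2).round(4),np.ptp(P,0).round(3)
    print(n);print("boss",near(.513,-.106,.03,.076,.09));print("piv",near(.61,-.142,.06,.056,.072));print("pulley",near(.513,-.106,.05,.044,.056))
    print("post",near(.581,-.188,.012,.044,.056));print("gauge",near(.524,-.238,.05,.031,.04))
from plant import robot
for p,y in [((.524,-.238,.029),-90),((.524,-.238,.2),-90),((.559,.1445,.02),-79),((.514,-.105,.064),-111),((.533,-.205,.064),-51)]:
    q=robot.inverse_kinematics(list(p),[np.pi,0,np.radians(y)]);print(None if q is None else np.round(q,2))
E
```

```text
top0
boss (57, array([ 0.5173, -0.1054,  0.082 ]), array([ 0.5174, -0.1051,  0.0823]), array([0.018, 0.02 , 0.011]))
piv (429, array([ 0.6098, -0.1419,  0.0605]), array([ 0.6101, -0.1407,  0.0636]), array([0.066, 0.068, 0.015]))
pulley (502, array([ 0.5177, -0.1053,  0.0505]), array([ 0.5222, -0.1053,  0.0501]), array([0.076, 0.067, 0.012]))
post (29, array([ 0.5829, -0.1917,  0.0504]), array([ 0.5827, -0.1923,  0.0498]), array([0.013, 0.013, 0.008]))
gauge (310, array([ 0.524 , -0.2379,  0.0357]), array([ 0.5253, -0.2381,  0.0355]), array([0.079, 0.028, 0.009]))
scene0
boss (40, array([ 0.5201, -0.1057,  0.0806]), array([ 0.5191, -0.105 ,  0.0808]), array([0.02 , 0.021, 0.009]))
piv (273, array([ 0.6133, -0.1427,  0.0595]), array([ 0.6149, -0.1432,  0.0628]), array([0.065, 0.063, 0.013]))
pulley (296, array([ 0.5249, -0.1082,  0.0493]), array([ 0.5188, -0.1054,  0.0497]), array([0.073, 0.069, 0.011]))
post (21, array([ 0.5849, -0.1907,  0.0485]), array([ 0.5845, -0.1912,  0.0479]), array([0.014, 0.013, 0.008]))
gauge (231, array([ 0.5274, -0.238 ,  0.0344]), array([ 0.5265, -0.2379,  0.0351]), array([0.081, 0.03 , 0.008]))
[-0.22  0.72  0.8   1.98 -0.75  0.77 -0.54]
[-0.34  0.48  0.95  1.86 -0.46  1.03 -0.77]
[-0.68  0.64  0.48  1.96 -0.47  0.65 -1.28]
[-0.55  0.64  0.91  2.08 -0.73  0.78 -1.11]
[-0.42  0.78  1.04  1.98 -0.87  0.92  0.2 ]
```

```bash
python3 - <<'E'
from h import *
from plant import robot
O=[np.pi,0,-np.pi/2]
g=(.5255,-.238)
robot.goto([*g,.22],O)
print(robot.sense()['t'],robot.sense()['tcp_pos'])
robot.grip(.65)
robot.move_straight([*g,.06],vel=.2)
c=robot.move_straight([*g,.0285],vel=.06,contact_N=8)
print("contact",c,robot.sense()['tcp_pos'],robot.sense()['opening'])
robot.grip(0,50)
s=robot.sense();print(s['t'],s['opening'],s['wrist_force'])
robot.move_straight([*g,.07],vel=.1)
s=robot.sense();print(s['t'],s['opening'],s['wrist_force'])
for n in("top","scene"):
    f=robot.grab_frame(n);save(n+"1",f['image'],(270,155,460,310) if n=="top" else (150,170,330,310),4)
E
```

```text
3.3333 [ 0.52602117 -0.23710877  0.21986355]
contact False [ 0.5254543  -0.23820494  0.0283657 ] 0.6500017397755958
5.7333 0.31439264881043494 [-1.79887538  0.51830221  4.07257654]
6.3 0.31532464946249134 [-0.30014681  0.30482539 -2.79573606]
```

View pics/scene1.png

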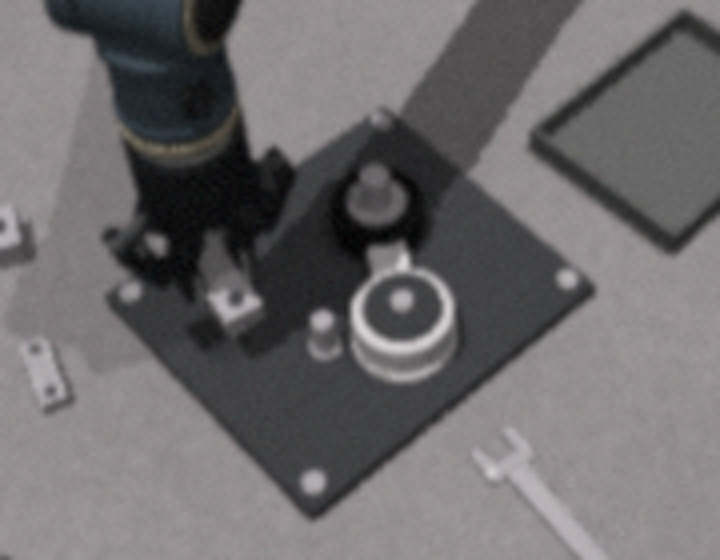

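The gauge is held at crop (235,300): the opening is about 27 mm, there are 2.8 N of weight on the wrist, and it is off the plate. Next it goes into the tray.

```bash
python3 - <<'E'
from h import *
from plant import robot
T=(.559,.1445);O=[np.pi,0,np.radians(-79)]
robot.move_straight([.5255,-.238,.2],vel=.2)
robot.goto([*T,.2],O)
s=robot.sense();print(s['t'],s['opening'],s['tcp_pos'])
robot.move_straight([*T,.035],vel=.2)
c=robot.move_straight([*T,.0165],vel=.04,contact_N=6)
s=robot.sense();print("contact",c,s['tcp_pos'],s['wrist_force'])
robot.grip(.55)
robot.move_straight([*T,.2],vel=.2)
s=robot.sense();print(s['t'],s['opening'],s['wrist_force'])
# toward boss
a=np.arctan2(-.105+.142,.518-.611);b=(.518,-.105)
robot.goto([*b,.2],[np.pi,0,a+np.pi/2-2*np.pi+np.pi*0] if False else [np.pi,0,a+np.pi/2-2*np.pi])
s=robot.sense();print(s['t'],s['tcp_pos'],s['joint_pos'],np.degrees(a))
for n in("top","scene"):
    f=robot.grab_frame(n);np.savez(f"pics/{n}2.npz",**f);save(n+"2",f['image'])
E
```

```text
8.6333 0.3191928223276419 [0.55925167 0.1424538  0.20008197]
contact True [0.55897265 0.14484724 0.01808547] [-0.28217766 -0.11201901  4.34680807]
11.4583 0.5477730435617999 [ 0.18041716  0.33723911 -0.23591712]
12.45 [ 0.51875707 -0.10313364  0.19961922] [-0.72019195  0.45942223  1.11677739  1.96906946 -0.48848751  1.01661237
 -1.32109794] 158.30489053920311
```

View pics/scene2.png

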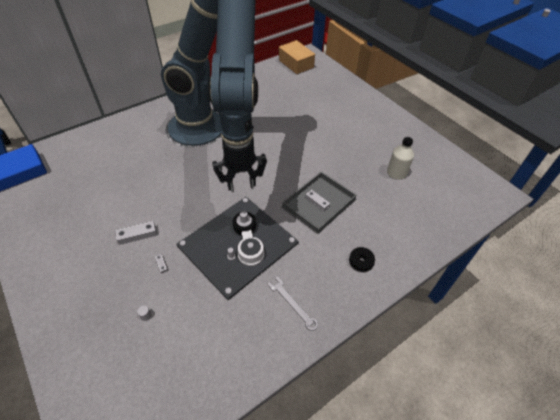

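View pics/top2.png

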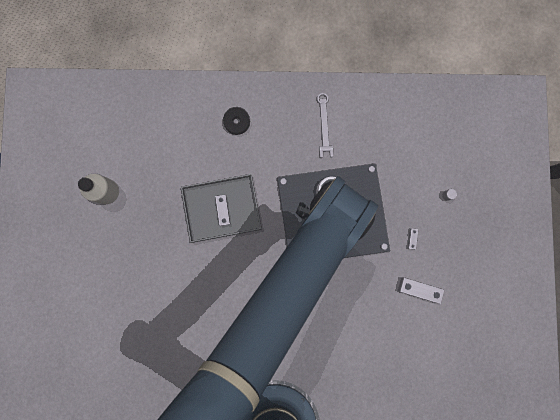

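The gauge lies flat inside the tray at top (222,210), and everything else is where it was. Next I'll pinch the boss and swing it, jaws tangential.

```bash
python3 - <<'E'
from h import *
from plant import robot
b=np.array([.518,-.105]);p=np.array([.611,-.142]);a=np.arctan2(*(b-p)[::-1]);Z=.065
robot.move_straight([*b,.11],vel=.15)
c=robot.move_straight([*b,Z],vel=.06,contact_N=8)
s=robot.sense();print("contact",c,s['tcp_pos'],s['wrist_force'])
robot.grip(0,80)
s=robot.sense();print(s['t'],s['opening'],s['wrist_force'],s['joint_pos'].__str__())
for th in np.arange(.1,.96,.1):
    q=p+.1*np.array([np.cos(a+th),np.sin(a+th)])
    robot.move_straight([*q,Z],vel=.06,attitude=[np.pi,0,a+th-1.5*np.pi])
    s=robot.sense();x=s['tcp_pos'][:2]-p
    print(round(th,2),s['t'],round(s['opening'],3),np.round(s['wrist_force'],1),np.hypot(*x).round(4),round((np.arctan2(x[1],x[0])-a)%(2*np.pi),3),np.round(s['joint_pos'][[2,6]],2))
for n in("top","scene"):
    f=robot.grab_frame(n);np.savez(f"pics/{n}3.npz",**f);save(n+"3",f['image'],(270,155,460,310) if n=="top" else (150,170,330,310),4)
E
```

```text
contact False [ 0.51820485 -0.10524406  0.06518031] [-0.37166401 -1.04595245 -0.0868179 ]
14.5583 0.235174117359304 [-0.43401486  1.30493418  5.18450144] [-0.53924987  0.63097141  0.89757009  2.07189265 -0.71659274  0.78076128
 -1.1431832 ]
0.1 14.875 0.232 [-1.   2.2  7.4] 0.0998 0.09 [ 0.87 -1.05]
0.2 15.1917 0.232 [-1.9  4.3 10. ] 0.0997 0.19 [ 0.84 -0.95]
0.3 15.5083 0.232 [-2.1  4.9 10.6] 0.0996 0.289 [ 0.82 -0.86]
0.4 15.825 0.231 [-1.4  3.8 11.3] 0.0995 0.389 [ 0.79 -0.76]
0.5 16.1417 0.231 [-2.7  4.6 11.5] 0.0995 0.489 [ 0.76 -0.67]
0.6 16.4583 0.232 [-2.3  5.  11.8] 0.0994 0.589 [ 0.73 -0.57]
0.7 16.775 0.233 [-1.7  4.9 11.8] 0.0994 0.689 [ 0.7  -0.48]
0.8 17.0917 0.232 [-2.4  4.4 11.7] 0.0994 0.789 [ 0.67 -0.39]
0.9 17.4083 0.232 [-3.3  5.1 12.1] 0.0993 0.888 [ 0.64 -0.3 ]
```

View pics/scene3.png

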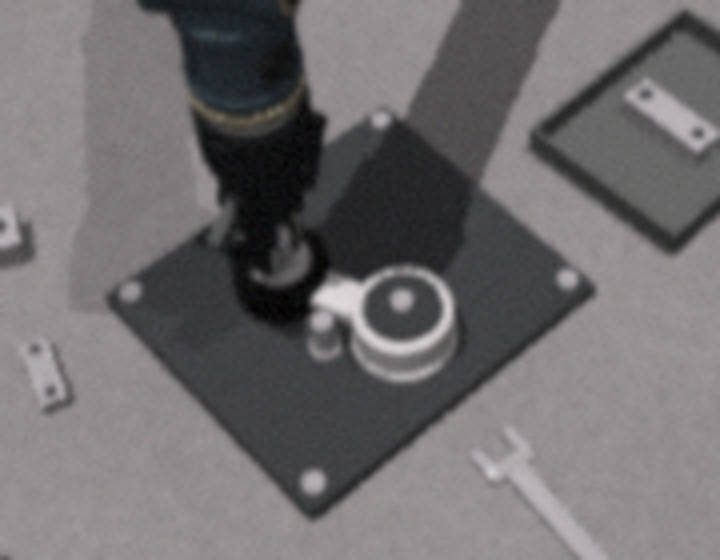

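The boss is following, with its arm almost at the post (crop 330,300). I'll close the rest in small steps and watch the tangential force.

```bash
python3 - <<'E'
from h import *
from plant import robot
b=np.array([.518,-.105]);p=np.array([.611,-.142]);a=np.arctan2(*(b-p)[::-1]);Z=.065
for th in [.95,1.0,1.02,1.04,1.06,1.07,1.08,1.09,1.1,1.11,1.12]:
    q=p+.1*np.array([np.cos(a+th),np.sin(a+th)])
    robot.move_straight([*q,Z],vel=.03,attitude=[np.pi,0,a+th-1.5*np.pi])
    robot.sleep(.15)
    s=robot.sense();x=s['tcp_pos'][:2]-p;F=s['wrist_force'];ft=-F[0]*np.sin(a+th)+F[1]*np.cos(a+th)
    print(round(th,2),round(s['t'],2),round(s['opening'],3),np.round(F,1),"ft",ft.round(1),round((np.arctan2(x[1],x[0])-a)%(2*np.pi),3))
    if ft<-26: break
for n in("top","scene"):
    f=robot.grab_frame(n);np.savez(f"pics/{n}4.npz",**f);save(n+"4",f['image'],(270,155,460,310) if n=="top" else (150,170,330,310),4)
E
```

```text
0.95 17.98 0.231 [-2.8  4.9 11.9] ft -5.7 0.937
1.0 18.44 0.232 [-3.8  4.8 13. ] ft -6.1 0.987
1.02 18.84 0.226 [-4.6  5.3 12.8] ft -7.0 1.006
1.04 19.24 0.23 [-4.5  4.7 12.4] ft -6.5 1.026
1.06 19.64 0.234 [-3.7  5.2 12.7] ft -6.4 1.046
1.07 20.04 0.231 [-3.9  5.6 13. ] ft -6.8 1.055
1.08 20.44 0.231 [-5.8  7.  15. ] ft -9.1 1.058
1.09 20.84 0.229 [-6.2  8.1 16.8] ft -10.2 1.059
1.1 21.24 0.233 [-8.8  9.7 19.5] ft -13.1 1.06
1.11 21.64 0.232 [-10.5  12.4  21.2] ft -16.3 1.05
1.12 22.04 0.229 [-10.6  13.7  21.7] ft -17.3 1.056
```

View pics/scene4.png

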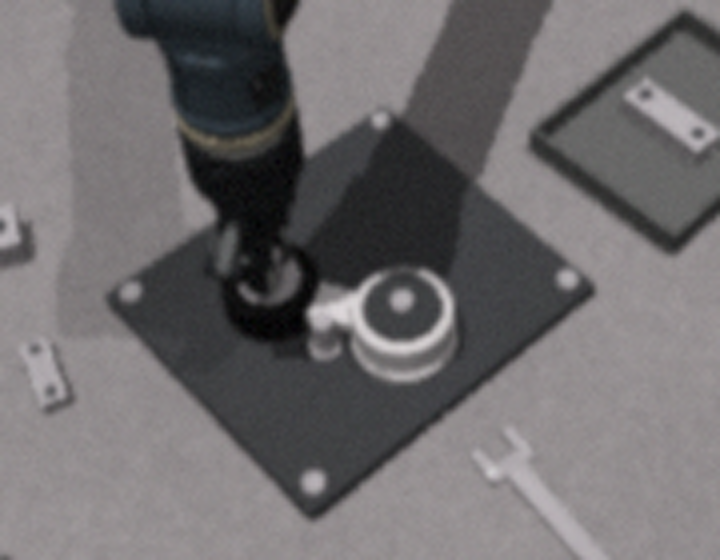

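View pics/top4.png

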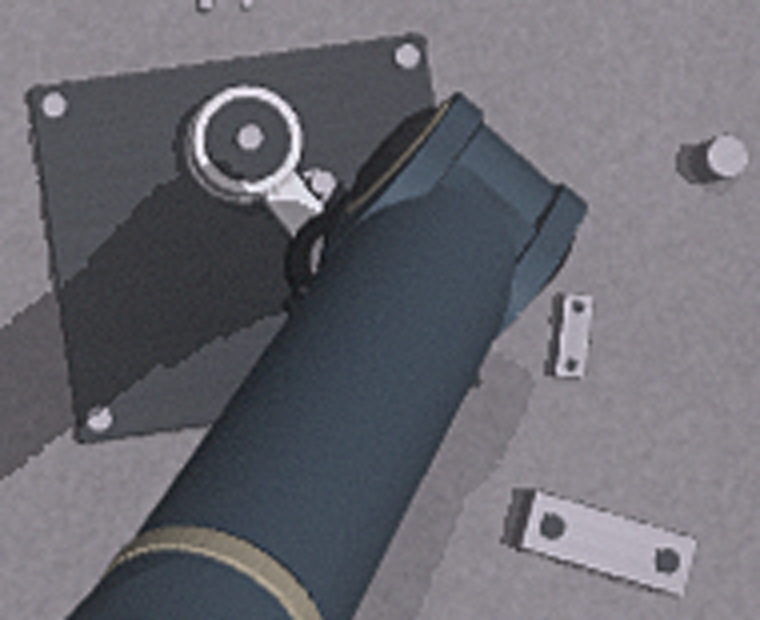

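The swing angle stalled at about 1.056 rad while the force rose, and the arm touches the post in both views. I'll check that it stays steady, then hand in.

```bash
python3 - <<'E'
from h import *
from plant import robot
p=np.array([.611,-.142])
for _ in range(3):
    robot.sleep(.6);s=robot.sense();x=s['tcp_pos'][:2]-p
    print(s['t'],round(s['opening'],3),np.round(s['wrist_force'],1),np.round(s['tcp_pos'],4))
f=robot.grab_frame("top");C=cloud(f)
m=(np.hypot(C[...,0]-.559,C[...,1]-.1445)<.06)&(C[...,2]>.016)&(C[...,2]<.05);print("gauge in tray",m.sum(),C[m].mean(0).round(4),np.ptp(C[m],axis=0).round(3))
robot.close_job()
E
```

```text
22.7417 0.227 [-11.7  13.9  22.9] [ 0.5344 -0.2037  0.0654]
23.3417 0.235 [-11.1  13.   22.7] [ 0.5344 -0.2036  0.0653]
23.9417 0.231 [-10.1  12.   22.4] [ 0.5344 -0.2037  0.0654]
gauge in tray 327 [0.5568 0.1431 0.0243] [0.08  0.039 0.015]
the job is handed in; nothing more can be done
```

The job is handed in at about 24 s. The gauge is out of the tensioner and in the tray, and the gripper is still holding the pulley arm against the stop post.

- **Gauge:** I took the middle-sized bar from the bench plate and left the small and large ones alone. It lies flat in the tray near the centre: the last measurement shows its top at 24 mm, as expected for a 20 mm bar on the 4 mm floor.
- **Pulley arm:** I pinched the boss and swung it round until the angle stalled at about 1.056 rad while the push kept rising. Both cameras show the arm against the post. It was steady over the last 1.8 s, with about 17 N of push and an 80 N grip setting.
- **Left alone:** The jug, spanner, spare pulley and socket were in place in the pictures after the gauge was placed. I did not go near them.

**Reading that disagreed:** The wrist showed about 22 N upward while holding, probably the fingertips resting on the pulley's top. The sideways force just before the stop read about 6–7 N, lower than the roughly 11 N given for holding there.

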